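# Load the jar carrier in balance and hold it up level

### The arm

A 6-joint arm with a two-finger parallel gripper is mounted at the origin on a cart in front of the work surface, level with it; the furniture and walls round the work are solid. World frame = base frame: x ahead of the robot, y to its left, z up, the work surface at z = 0. Lengths are in m, angles in degrees, forces in N, time in s.
With the tool pointing down it reaches from about 0.35 to 0.875 m from the base axis. Payload 4.2 kg.
Tool frame: the origin (TCP) lies between the finger pads; the fingertips stand 8 mm ahead of it and the grasp point (between the pads) lies 11 mm behind it; z points along the fingers, y is the line along which they close (so a half turn about z gives the same grasp; the last joint's range is limited). The gripper opens to 87 mm and grips with 3 to 60 N. Pads are 19 mm wide; open, the fingers measure 117 mm over their backs; the gripper's body (75 mm by 190 mm) begins 51 mm behind the grasp point.
Start: joints at [89.072, 22.042, 0.453, 0, -68.411, -14.817], TCP at [0.17, 0.602, 0.206] pointing down, gripper open.
Joint ranges: [-179.83, 179.83], [-69.29, 118.12], [-61.27, 80.66], [-181.25, 117.63], [-171.15, -9.14], [-177.46, 177.46]. Speed limits (degrees/s): [159.86, 159.86, 180, 180, 180, 180].

### API

Orientations are given as a 3x3 rotation matrix whose columns are the frame's x, y, z axes.
In Python, from station import sense, capture, camera_model, finish_job, find_in gives the robot as it stands. The module is installed in compiled form; this text tells all that it offers.
- The arm moves only by the tool arm_command, never from a script. Its argument "motion" is a list of rows, each a list of 7 numbers: the finger opening in mm, from 0 to 87, then the shift along the tool's x, y, z in mm, then the turn, a rotation vector about the tool's x, y, z in rad. In form: [[jaw, dx, dy, dz, rx, ry, rz], ...]. A call has 1 to 8 rows; each row shifts and turns the commanded pose from where the row before left it, along the tool's axes as they then stand; what a row does not reach is not made up. A row lasts 1/10 s, in which the tool goes at most 50 mm and 8.59 degrees, less where a joint would pass 70% of its speed; a pose out of reach is approached as far as the arm can. A call with a gripper value outside its range is refused whole. The fingers move at their own pace and stop on an object; the grip force is fixed at half the most. Time passes only in rows, so rows that do not move let the fingers close. It gives the time, the measured TCP pose, the force, the opening and the grip force at its end, in the units of the state.
- sense(): the state, without advancing time (a new reading comes with each control period).
- capture(name): name is "scene" or "top" or "wrist"; returns the picture (480x640x3 uint8, red, green, blue); there is no depth.
- camera_model(name): a dict with "fx", "fy", "cx", "cy" (pixels), "k1" (the pictures are not rectified: a ray, as slopes to the right and down, at radius r is drawn at 1 + k1 r^2 times it, then the intrinsics apply), "R" (3x3) and "t" (3): a world point X has camera coordinates R X + t. Camera axes: x right, y down, z forward; pixel columns grow to the right and rows downward; lengths in m; the calibration is good to about 2 mm. A picture is of the moment at which its call begins: read the wrist's pose just before it. camera_model takes no time and is no camera call; for the wrist camera it gives the pose at the moment of the call.
- finish_job(): hands the job in; it is judged then, once.
Trained networks look in the newest picture that a camera, given by its name, has taken for a name from the list of things; names that differ only in an ending like _2 or _b are one class to them, and where a whole thing is asked for, a point or a joint stands for the part that bears it (a point fixed in the world has none). Each returns a list of dicts, best first, with "p" (0 to 1); they miss things now and then, are a little off and sometimes report something else, mostly with a low value. They report only what shows in the picture. A call takes as long as a camera call. They do not tell look-alikes from the thing itself.
- find_in(target, camera): "location" ([row, column] in pixels, amid what is visible of it).
The state is a dict: "time_s": time; "joints": joint angles; "joint_velocities": joint speeds; "effort": joint torques, N m; "tcp_pos": TCP position; "ee_rot": TCP orientation; "wrist_force": force on the tool from outside, world axes, zero at the start; "moment": the same for the moment, N m; "gripper_width": opening from 0.0 (shut) to 1.0 (fully open); "gripper_force": force on a finger pad.
Only numpy, scipy, OpenCV 4.12 (cv2) and the standard library are available. Lean on these libraries where they do the work, as an engineer would, in place of code of your own. Each camera call takes 0.05 s, during which the arm holds its last target. There are 200 camera calls.

### The job

Three glaze jars of different sizes stand on the left half of the table: take the middle-sized one and stand it gently and centrally on the empty raised seat of the wooden jar carrier, so that it balances the jar of the same size on the other seat, and let go of it. Then take the carrier by its handle bar, lift it clear of the table with both jars standing on their seats, and finish while holding it still and level in the air, its board at least 10 cm above the table. Leave the other things alone.

Things in the scene. Friction and masses are not known exactly. Their poses are not given: they have to be found in the camera images.
- carrier: The loose wooden jar carrier, about 0.35 kg: a wooden board 110 mm (its x) by 280 mm (its y) by 10 mm thick, a round raised seat near each end of its long side, and an arch handle across its middle. Origin at the centre of the board's underside; y runs along the board towards the empty seat, z up. With both jars on it weighs about 0.8 kg.
- seat_empty (a point): Centre of the top face of the carrier's empty seat: a disc 44 mm across, its top 22 mm above the board and 32 mm above the carrier's underside, 100 mm along the carrier's +y from its middle. No rim: the jar just stands on it. Axes as the carrier's.
- seat_full (a point): Centre of the top face of the other seat (the same disc, 100 mm along the carrier's -y), on which the matching jar stands. Axes as the carrier's.
- handle (a point): Centre of the carrier's handle bar, 155 mm above the carrier's underside and midway between the seats. The bar runs along the carrier's x, 106 mm long, 18 mm wide (y), 26 mm high, flat sides to grip across y. It stands on two posts 12 by 18 mm, at 39 mm either side of its middle. Axes as the carrier's.
- jar_mid_centre (a point): The middle-sized glaze jar with a screw lid, white body and rust-brown lid, standing upright; body 54 mm across up to height 49 mm, then the lid 48 mm across up to 68 mm; this point is on its axis half-way up, z up. About 0.22 kg. The jar to load.
- jar_mate_centre (a point): The matching glaze jar with a screw lid, white body and green lid, standing upright; body 54 mm across up to height 49 mm, then the lid 48 mm across up to 68 mm; this point is on its axis half-way up, z up. About 0.22 kg. It stands loose on the carrier's full seat.
- jar_small_centre (a point): The smallest glaze jar with a screw lid, white body and blue lid, standing upright; body 42 mm across up to height 40 mm, then the lid 37 mm across up to 56 mm; this point is on its axis half-way up, z up. To be left alone.
- jar_big_centre (a point): The biggest glaze jar with a screw lid, white body and cream lid, standing upright; body 62 mm across up to height 59 mm, then the lid 55 mm across up to 82 mm; this point is on its axis half-way up, z up. To be left alone.
- stamp_centre (a point): Wooden stamp block 37 x 42 mm and 46 mm high with a turned knob; this point is half-way up, z up. To be left alone.
Things that resemble listed ones, but are neither listed nor needed, are in the scene too. Leave any purple or turquoise look-alike of the part that bears jar_mid_centre alone. What is shaped like the part that bears jar_mate_centre but red is not meant.

How it is judged:
By the outcome, as a careful person would: the job done as asked, in the order asked, and still so for the second after the job is handed in, while the arm keeps its last pose, push and grip.
It also fails if it takes over 58 s, if anything falls off the work surface, if the arm or the gripper's body presses on something with over 40 N, if the wrist force passes 120 N, or if a joint passes its speed limit or range.

## Working session

There is one attempt and no reset: what is moved stays moved. The work goes in short steps, Python scripts to look and compute and a tool call to move; the robot and the scene stay as the last step left them, time stands still between calls to the robot, and variables do not carry over. Pictures are saved under pics/ and viewed, at most 12 in all, crops included, and the job is handed in when it is done.

Besides the shell and the picture viewer there is one more tool, called as name([rows], argument=value, ...), one row to a line, values as JSON. arm_command: Moves the arm, as the interface text tells. Its arguments: {"type":"object","properties":{"motion":{"type":"array"}},"required":["motion"]}

```bash
mkdir -p pics; cat > h.py <<'E'
import numpy as np, cv2
from station import *
def ray(cam,rc,m=None):
    m=m or camera_model(cam); R=np.array(m['R']);t=np.array(m['t'])
    d=np.array([(rc[1]-m['cx'])/m['fx'],(rc[0]-m['cy'])/m['fy']]); u=d.copy()
    for _ in range(20): u=d/(1+m['k1']*(u@u))
    v=R.T@np.array([u[0],u[1],1]); return -R.T@t, v/np.linalg.norm(v)
def atz(cam,rc,z,m=None):
    o,v=ray(cam,rc,m); return o+v*(z-o[2])/v[2]
def tri(rays):
    A=sum(np.eye(3)-np.outer(v,v) for o,v in rays); b=sum((np.eye(3)-np.outer(v,v))@o for o,v in rays)
    p=np.linalg.solve(A,b); return p,[np.linalg.norm(np.cross(p-o,v)) for o,v in rays]
def proj(cam,X,m=None):
    m=m or camera_model(cam); c=np.array(m['R'])@X+np.array(m['t']); u=c[:2]/c[2]; u=u*(1+m['k1']*(u@u))
    return [m['fy']*u[1]+m['cy'],m['fx']*u[0]+m['cx']]
E
python3 - <<'E'
from h import *
for c in ['scene','top']:
    im=capture(c); cv2.imwrite(f'pics/{c}0.png',im[:,:,::-1])
    m=camera_model(c); print(c,(-np.array(m['R']).T@m['t']).round(3),m['fx'])
    for n in ['carrier','seat_empty','seat_full','handle','jar_mid_centre','jar_mate_centre','jar_small_centre','jar_big_centre','stamp_centre']:
        print(n,[(np.round(d['location'],1).tolist(),round(d['p'],2)) for d in find_in(n,c)][:5])
s=sense();print(s['time_s'],s['tcp_pos'],np.round(s['ee_rot'],3).tolist())
E
```

```text
scene [-0.143 -0.574  0.747] 590.6738082335983
carrier [([298.8, 384.9], 0.97)]
seat_empty [([300.1, 384.9], 0.72)]
seat_full [([300.7, 386.0], 0.56), ([224.3, 263.9], 0.47)]
handle [([301.2, 384.8], 0.57)]
jar_mid_centre [([284.6, 187.4], 0.89), ([270.2, 263.4], 0.81), ([259.8, 222.1], 0.65)]
jar_mate_centre [([391.1, 399.6], 0.95), ([320.3, 419.6], 0.6)]
jar_small_centre [([236.3, 197.8], 0.8)]
jar_big_centre [([224.4, 264.0], 0.68)]
stamp_centre [([233.6, 350.3], 0.69)]
top [0.388 0.085 1.349] 558.4897335920555
carrier [([228.8, 381.6], 0.6)]
seat_empty [([226.1, 380.9], 0.81)]
seat_full [([225.2, 378.3], 0.61)]
handle [([227.5, 381.3], 0.93)]
jar_mid_centre [([266.1, 282.5], 0.79), ([277.0, 241.4], 0.69), ([315.4, 245.9], 0.55)]
jar_mate_centre [([302.2, 449.5], 0.67), ([244.1, 429.3], 0.63)]
jar_small_centre [([261.7, 190.9], 0.55), ([211.7, 232.0], 0.21)]
jar_big_centre [([213.6, 232.9], 0.77)]
stamp_centre [([169.4, 297.6], 0.74), ([228.9, 380.5], 0.54)]
1.0 [0.16956814 0.60153654 0.20644376] [[0.962, -0.271, 0.0], [-0.271, -0.962, -0.0], [0.0, 0.0, -1.0]]
```

View pics/scene0.png

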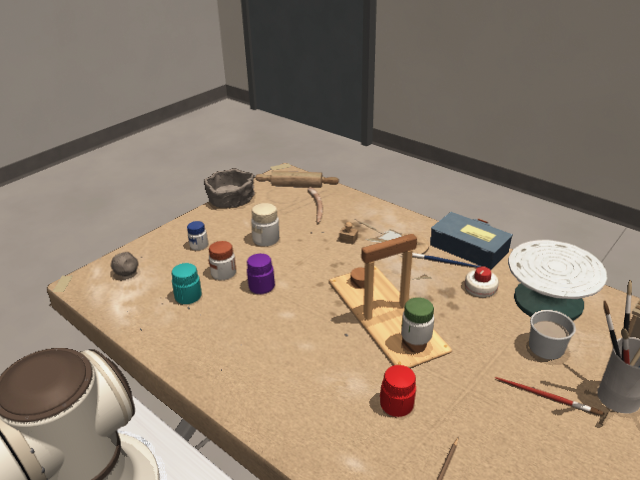

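View pics/top0.png

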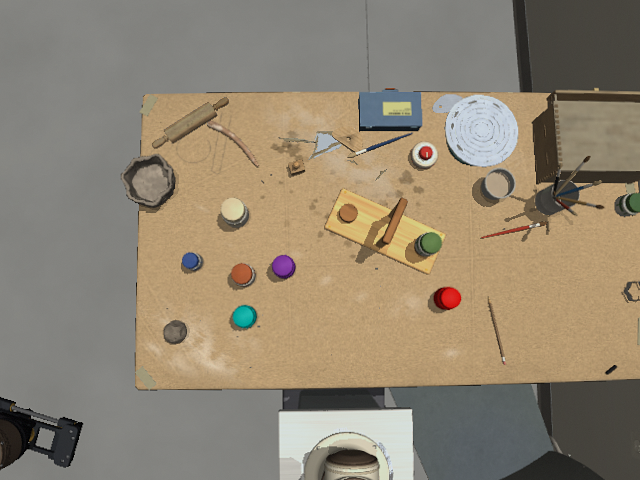

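Scene picture: three same-shaped candidates, given as (row, col). The jar at scene (260,222) / top (275,242) has a white body and rust-brown lid. The purple one is at scene (273,261) / top (266,283), the turquoise one at scene (284,187) / top (316,245). The rust-lidded one fits the description; the other two are look-alikes. The carrier's empty seat is at top (213,348), its green-lid mate at top (243,430), and the red look-alike at top (298,447). Next I confirm with a crop and measure.

```bash
python3 - <<'E'
from h import *
a=cv2.imread('pics/scene0.png');b=cv2.imread('pics/top0.png')
cv2.imwrite('pics/crop0.png',np.hstack([cv2.resize(a[190:310,150:290],None,fx=2.8,fy=2.8,interpolation=2),cv2.resize(b[180:300,310:450],None,fx=2.8,fy=2.8,interpolation=2)]))
rj=[(259.8,222.1),(277.0,241.4)]
print('mid',tri([ray('scene',rj[0]),ray('top',rj[1])]))
hb=[(301.2,384.8),(227.5,381.3)]
# handle bar: segment brown in hand boxes
def cen(im,box,f):
    r0,r1,c0,c1=box; hsv=cv2.cvtColor(im,cv2.COLOR_BGR2HSV)[r0:r1,c0:c1].astype(int); m=f(hsv).astype(np.uint8)
    n,l,s,c=cv2.connectedComponentsWithStats(m); i=1+np.argmax(s[1:,4]); return (c[i][1]+r0,c[i][0]+c0),s[i][4],(l==i)
hsv=cv2.cvtColor(b,cv2.COLOR_BGR2HSV)
for p in [(275,242),(213,348),(243,430),(220,395),(230,360),(200,300),(300,340)]: print(p,hsv[p])
hs=cv2.cvtColor(a,cv2.COLOR_BGR2HSV)
for p in [(250,221),(278,360),(248,390),(308,418),(310,350),(280,370)]: print(p,hs[p])
E
```

```text
mid (array([0.46873179, 0.23932683, 0.03343398]), [np.float64(0.0040749776317116635), np.float64(0.004074977631711571)])
(275, 242) [  9 173 175]
(213, 348) [ 13 147 167]
(243, 430) [ 46 105 131]
(220, 395) [ 14 149 171]
(230, 360) [ 22 115 215]
(200, 300) [ 17  97 187]
(300, 340) [ 17  98 188]
(250, 221) [  8 160 185]
(278, 360) [ 12 140 180]
(248, 390) [ 12 142  90]
(308, 418) [ 44  93 131]
(310, 350) [ 15 101 106]
(280, 370) [ 15 127 124]
```

View pics/crop0.png

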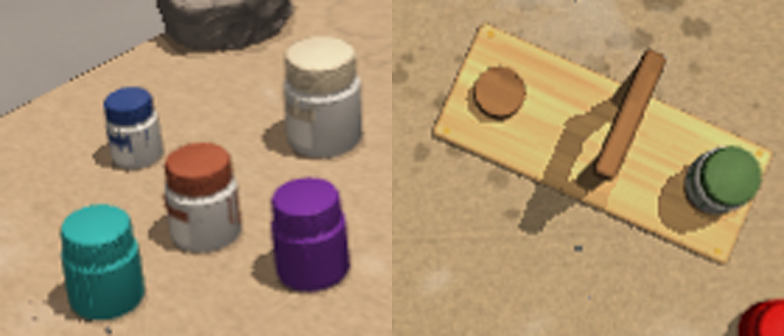

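The crop confirms it: the jar with the rust-brown lid and white body, at scene (260,222), is the middle-sized one to load. The board corners and seat show clearly in the top view.

```bash
python3 - <<'E'
from h import *
c=[(188.9,343.6),(234.3,445),(273.6,429.3),(227.5,324.6)]
P=np.array([atz('top',p,.010) for p in c]); print(P.round(4)); print([np.linalg.norm(P[i]-P[(i+1)%4]).round(4) for i in range(4)])
C=P.mean(0); y=(P[0]+P[3]-P[1]-P[2]);y/=np.linalg.norm(y); print('C',C,'y',y,np.degrees(np.arctan2(y[1],y[0])))
se=C+.1*y; se[2]=.032; sf=C-.1*y; sf[2]=.1; h=C.copy(); h[2]=.168
for n,p in [('seat',se),('mate top',sf),('handle top',h)]: print(n,p.round(4),np.round(proj('top',p),1),np.round(proj('scene',p),1))
a=cv2.imread('pics/scene0.png');b=cv2.imread('pics/top0.png')
def seg(im,box,lo,hi):
    r0,r1,c0,c1=box; h=cv2.inRange(cv2.cvtColor(im,cv2.COLOR_BGR2HSV)[r0:r1,c0:c1],lo,hi)
    n,l,s,cc=cv2.connectedComponentsWithStats(h); i=1+np.argmax(s[1:,4]); print(s[i]); return (cc[i][1]+r0,cc[i][0]+c0)
t=seg(b,(255,290,225,260),(3,135,60),(12,255,255)); s=seg(a,(235,285,200,240),(3,120,40),(12,255,255))
print('lid',t,s,atz('top',t,.066),tri([ray('top',t),ray('scene',s)]))
t=seg(b,(200,230,335,363),(5,125,60),(16,255,255)); s=seg(a,(262,292,345,366),(5,115,60),(14,255,255)); print('seat',t,s,atz('top',t,.032),tri([ray('top',t),ray('scene',s)]))
t=seg(b,(225,260,412,448),(35,60,30),(70,255,255)); s=seg(a,(290,330,395,440),(35,50,20),(75,255,255)); print('mate',t,s,atz('top',t,.1),tri([ray('top',t),ray('scene',s)]))
# handle by bar ends midpoint (top: crop ends)
ht=(180+np.mean([50,182])/2.8, 310+(np.mean([650,606])-392)/2.8); print('bar',ht,atz('top',ht,.168))
hsn=(249,389); print(tri([ray('top',ht),ray('scene',hsn)]))
E
```

```text
[[ 0.6798 -0.0041  0.01  ]
 [ 0.5653 -0.25    0.01  ]
 [ 0.4699 -0.2079  0.01  ]
 [ 0.5848  0.0437  0.01  ]]
[np.float64(0.2712), np.float64(0.1043), np.float64(0.2765), np.float64(0.1064)]
C [ 0.57495762 -0.10457723  0.01      ] y [0.41867153 0.90813774 0.        ] 65.2492558595597
seat [ 0.6168 -0.0138  0.032 ] [212.7 348.7] [273.5 360.6]
mate top [ 0.5331 -0.1954  0.1   ] [243.3 431.4] [305.7 417.4]
handle top [ 0.575  -0.1046  0.168 ] [220.6 395.7] [242.2 389.1]
[  6   8  21  21 343]
[  9   6  24  19 378]
lid (np.float64(273.3498542274053), np.float64(241.1661807580175)) (np.float64(249.98677248677248), np.float64(220.32275132275132)) [0.47200124 0.23854181 0.066     ] (array([0.47274861, 0.23958339, 0.05650152]), [np.float64(0.00015490465354519193), np.float64(0.0001549046535451848)])
[  3   4  20  19 271]
[  6   5  15  22 234]
seat (np.float64(212.70848708487085), np.float64(347.8560885608856)) (np.float64(276.2991452991453), np.float64(359.12393162393164)) [ 0.6167846  -0.01180684  0.032     ] (array([ 0.61727828, -0.01147679,  0.02383199]), [np.float64(0.0012947244526353183), np.float64(0.0012947244526352998)])
[  8   7  22  22 360]
[ 10   8  29  25 601]
mate (np.float64(242.38333333333333), np.float64(430.60555555555555)) (np.float64(310.07154742096503), np.float64(418.63227953410984)) [ 0.53518583 -0.19368384  0.1       ] (array([ 0.53665073, -0.19637931,  0.08843373]), [np.float64(0.00014598465489178757), np.float64(0.00014598465489170281)])
bar (np.float64(221.42857142857144), np.float64(394.2857142857143)) [ 0.57328025 -0.10141016  0.168     ]
(array([ 0.57594019, -0.10410656,  0.15281833]), [np.float64(0.00039517306414570694), np.float64(0.00039517306414586816)])
```

```bash
cat >> h.py <<'E'
from scipy.spatial.transform import Rotation as Ro
def plan(p,yaw,jaw,n,ease=True):
    s=sense(); p0=np.array(s['tcp_pos']); R0=Ro.from_matrix(s['ee_rot']); a=np.radians(yaw)
    y=np.array([np.cos(a),np.sin(a),0]); z=np.array([0,0,-1.]); R1=Ro.from_matrix(np.c_[np.cross(y,z),y,z])
    rv=(R0.inv()*R1).as_rotvec(); f=np.linspace(0,1,n+1); f=(f+f-(f**2)*(3-2*f)*0 )/2 if not ease else .5*f+.5*f*f*(3-2*f)
    for i in range(n):
        R=R0*Ro.from_rotvec(rv*f[i]); d=R.inv().apply((np.array(p)-p0)*(f[i+1]-f[i]))*1000; w=rv*(f[i+1]-f[i])
        print([jaw,*[round(float(v),1) for v in d],*[round(float(v),4) for v in w]],end=',\n' if i%8==7 else ', ')
    print(); print('t',s['time_s'],'from',p0.round(4),'F',np.round(s['wrist_force'],1),s['gripper_width'],s['gripper_force'])
E
python3 - <<'E'
from h import *
plan([.473,.239,.19],155.2,87,16)
E
```

```text
[87, 14.4, 9.8, 0.6, 0.0, -0.0, 0.0637], [87, 19.2, 11.4, 0.8, 0.0, -0.0, 0.0815], [87, 23.8, 11.6, 0.9, 0.0, -0.0, 0.0967], [87, 28.0, 10.5, 1.0, 0.0, -0.0, 0.1093], [87, 31.7, 8.0, 1.1, 0.0, -0.0, 0.1194], [87, 34.5, 4.5, 1.2, 0.0, -0.0, 0.127], [87, 36.1, 0.1, 1.3, 0.0, -0.0, 0.1321], [87, 36.5, -4.8, 1.3, 0.0, -0.0, 0.1346],
[87, 35.5, -9.7, 1.3, 0.0, -0.0, 0.1346], [87, 33.3, -14.1, 1.3, 0.0, -0.0, 0.1321], [87, 29.9, -17.6, 1.2, 0.0, -0.0, 0.127], [87, 25.8, -20.0, 1.1, 0.0, -0.0, 0.1194], [87, 21.3, -21.0, 1.0, 0.0, -0.0, 0.1093], [87, 16.7, -20.5, 0.9, 0.0, -0.0, 0.0967], [87, 12.3, -18.6, 0.8, 0.0, -0.0, 0.0815], [87, 8.4, -15.3, 0.6, 0.0, -0.0, 0.0637],

t 1.0 from [0.1696 0.6015 0.2064] F [-0.2  0.6  0.2] 1.0009581966164434 0.0
```

arm_command([
  [87, 14, 10, 1, 0, 0, 0.064],
  [87, 19, 11, 1, 0, 0, 0.081],
  [87, 24, 12, 1, 0, 0, 0.097],
  [87, 28, 10, 1, 0, 0, 0.109],
  [87, 32, 8, 1, 0, 0, 0.119],
  [87, 34, 4, 1, 0, 0, 0.127],
  [87, 36, 0, 1, 0, 0, 0.132],
  [87, 36, -5, 1, 0, 0, 0.135],
])

```text
time_s: 1.8
tcp_pos: [0.322, 0.4206, 0.1987]
ee_rot: [[0.414, -0.91, 0.0], [-0.91, -0.414, 0.0], [-0.0, -0.0, -1.0]]
wrist_force: [0.7, 0.3, 0.8]
gripper_width: 1.0
gripper_force: 0.0
```

arm_command([
  [87, 35, -10, 1, 0, 0, 0.135],
  [87, 33, -14, 1, 0, 0, 0.132],
  [87, 30, -18, 1, 0, 0, 0.127],
  [87, 26, -20, 1, 0, 0, 0.119],
  [87, 21, -21, 1, 0, 0, 0.109],
  [87, 17, -20, 1, 0, 0, 0.097],
  [87, 12, -19, 1, 0, 0, 0.081],
  [87, 8, -15, 0, 0, 0, 0.064],
])

```text
time_s: 2.6
tcp_pos: [0.4741, 0.2408, 0.1915]
ee_rot: [[-0.422, -0.906, 0.0], [-0.906, 0.422, -0.0], [-0.0, -0.0, -1.0]]
wrist_force: [-0.1, -0.0, 0.4]
gripper_width: 0.998
gripper_force: 0.0
```

```bash
python3 - <<'E'
from h import *
m=camera_model('wrist'); w=capture('wrist'); cv2.imwrite('pics/w1.png',w[:,:,::-1])
print('cam',(-np.array(m['R']).T@m['t']).round(3),'fwd',np.array(m['R'])[2].round(3))
for d in find_in('jar_mid_centre','wrist'): print(np.round(d['location'],1),round(d['p'],2),atz('wrist',d['location'],.034,m).round(4))
print('pred lid',proj('wrist',np.array([.473,.239,.068]),m))
plan([.473,.239,.19],155.2,87,1)
E
```

```text
cam [0.44  0.168 0.37 ] fwd [ 0.123  0.265 -0.956]
[169.1 422.9] 0.72 [0.3747 0.2383 0.034 ]
[214.8 323.7] 0.68 [0.4716 0.2389 0.034 ]
[125.3 252. ] 0.6 [0.4941 0.1418 0.034 ]
pred lid [np.float64(224.86346107939985), np.float64(322.31372156139065)]
[87, 2.0, 0.4, 1.4, -0.0002, -0.0001, -0.0021], 
t 2.7 from [0.4742 0.2406 0.1914] F [-0.7  0.7  0.1] 1.0005813990896228 0.0
```

View pics/w1.png

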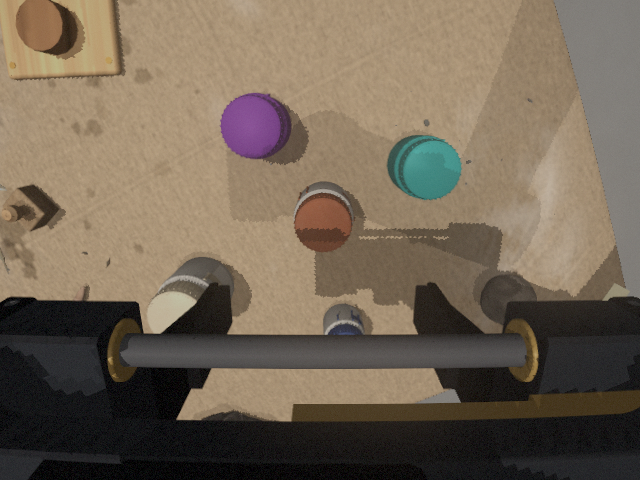

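The wrist view shows the rust lid at (221,323), with purple at (125,255) and turquoise at (168,425). The empty seat is at (25,42) in the corner. The finger path is clear.

```bash
python3 - <<'E'
from h import *
m=camera_model('wrist'); w=cv2.imread('pics/w1.png'); h=cv2.inRange(cv2.cvtColor(w,cv2.COLOR_BGR2HSV)[170:270,280:365],(0,110,30),(14,255,255))
n,l,s,c=cv2.connectedComponentsWithStats(h);i=1+np.argmax(s[1:,4])
pts=np.argwhere(l==i)[:,::-1].astype(np.float32)+[280,170]; (u,v),r=cv2.minEnclosingCircle(pts.astype(np.float32)); print(s[i],c[i]+[280,170],(u,v),r)
# lid side shows a little on the upper part; low edge & sides = top face
for z in (.066,.068): print(atz('wrist',(v,u),z,m).round(4), atz('wrist',(221.5,323),z,m).round(4))
print('tri',tri([ray('wrist',(v,u),m),ray('scene',(250,220.3)),ray('top',(273.35,241.2))]))
u,v=c[i]+[280,170];print(atz('wrist',(v,u),.063,m))
E
```

```text
[  14   23   59   59 2655] [322.73672316 222.3220339 ] (322.8953552246094, 222.3023223876953) 29.560205459594727
[0.472  0.2375 0.066 ] [0.4717 0.237  0.066 ]
[0.4718 0.2371 0.068 ] [0.4715 0.2365 0.068 ]
tri (array([0.47285471, 0.23964471, 0.05642182]), [np.float64(0.00020278484981337144), np.float64(6.16236897536628e-05), np.float64(0.0002256819552726639)])
[0.47248474 0.23819062 0.063     ]
```

```bash
python3 - <<'E'
from h import *
plan([.4725,.2385,.031],155.2,87,8)
E
```

```text
[87, 0.2, 0.1, 13.5, -0.0, -0.0, -0.0002], [87, 0.3, 0.1, 19.1, -0.0, -0.0, -0.0003], [87, 0.4, 0.1, 22.9, -0.0, -0.0, -0.0003], [87, 0.4, 0.1, 24.8, -0.0, -0.0, -0.0003], [87, 0.4, 0.1, 24.8, -0.0, -0.0, -0.0003], [87, 0.4, 0.1, 22.9, -0.0, -0.0, -0.0003], [87, 0.3, 0.1, 19.1, -0.0, -0.0, -0.0003], [87, 0.2, 0.1, 13.5, -0.0, -0.0, -0.0002],

t 2.7 from [0.4742 0.2406 0.1914] F [-0.7  0.7  0.1] 1.0005813990896228 0.0
```

arm_command([
  [87, 1.3, 0.3, 14, 0, 0, -0.002],
  [87, 1.3, 0.5, 20, 0, 0, 0],
  [87, 0, 0, 25, 0, 0, 0],
  [87, 0, 0, 25, 0, 0, 0],
  [87, 0, 0, 25, 0, 0, 0],
  [87, 0, 0, 22, 0, 0, 0],
  [87, 0, 0, 18, 0, 0, 0],
  [87, 0, 0, 11, 0, 0, 0],
])

```text
time_s: 3.5
tcp_pos: [0.4706, 0.24, 0.0301]
ee_rot: [[-0.416, -0.91, -0.001], [-0.91, 0.416, -0.001], [0.002, 0.001, -1.0]]
wrist_force: [0.3, -0.1, -0.6]
gripper_width: 0.999
gripper_force: 0.0
```

arm_command([
  [75, 0, 0, 0, 0, 0, 0],
  [65, 0, 0, 0, 0, 0, 0],
  [58, 0, 0, 0, 0, 0, 0],
  [56, 0, 0, 0, 0, 0, 0],
  [53, 0, 0, 0, 0, 0, 0],
  [48, 0, 0, 0, 0, 0, 0],
  [40, 0, 0, 0, 0, 0, 0],
  [40, 0, 0, 0, 0, 0, 0],
])

```text
time_s: 4.3
tcp_pos: [0.4721, 0.2402, 0.0319]
ee_rot: [[-0.417, -0.909, 0.001], [-0.909, 0.417, 0.001], [-0.001, -0.001, -1.0]]
wrist_force: [1.8, -1.1, 1.2]
gripper_width: 0.535
gripper_force: 30.0
```

arm_command([
  [40, 0, 0, -4, 0, 0, 0],
  [40, 0, 0, -10, 0, 0, 0],
  [40, 0, 0, -18, 0, 0, 0],
  [40, 0, 0, -22, 0, 0, 0],
  [40, 0, 0, -22, 0, 0, 0],
  [40, 0, 0, -20, 0, 0, 0],
  [40, 0, 0, -14, 0, 0, 0],
  [40, 0, 0, -6, 0, 0, 0],
])

```text
time_s: 5.1
tcp_pos: [0.4718, 0.2403, 0.1493]
ee_rot: [[-0.417, -0.909, 0.002], [-0.909, 0.417, 0.002], [-0.002, -0.001, -1.0]]
wrist_force: [0.3, -0.3, -3.0]
gripper_width: 0.534
gripper_force: 30.0
```

```bash
python3 - <<'E'
from h import *
s=sense();m=camera_model('wrist'); w=capture('wrist'); cv2.imwrite('pics/w2.png',w[:,:,::-1])
print(s['tcp_pos'],s['wrist_force'],s['gripper_width'],s['gripper_force'],m['fx'])
h=cv2.inRange(cv2.cvtColor(w,cv2.COLOR_RGB2HSV),(0,110,30),(13,255,255)); n,l,st,c=cv2.connectedComponentsWithStats(h)
for i in range(1,n):
    if st[i,4]>600:print(st[i],c[i])
p=np.array(s['tcp_pos']); print('pred lid top on tool axis',proj('wrist',p+[0,0,.037],m))
E
```

```text
[0.47177153 0.24025616 0.149326  ] [ 0.31296333 -0.29103056 -2.99314441] 0.5335412201724542 29.999587449710816 378.2588011856401
[ 268  258  110   77 7077] [322.62484103 300.51052706]
pred lid top on tool axis [np.float64(325.0894551439049), np.float64(321.75138250241326)]
```

View pics/w2.png

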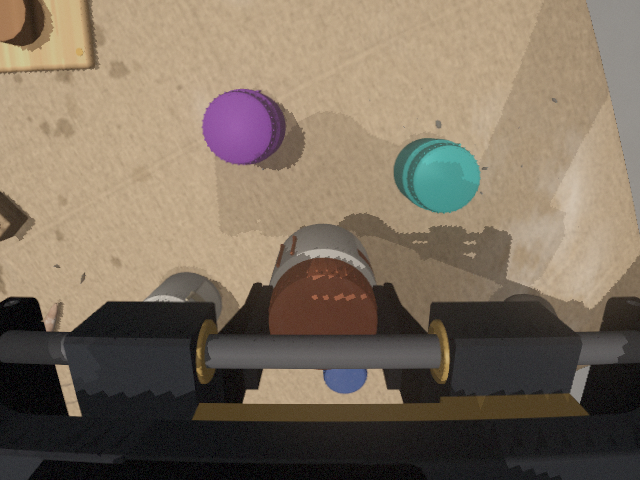

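The jar is held at lid (300,323). It seems slightly off the tool axis toward tool +x, so I fit its position in hand from the silhouette.

```bash
python3 - <<'E'
from h import *
from scipy.optimize import least_squares
m=camera_model('wrist'); s=sense(); T=np.array(s['tcp_pos']); R=np.array(s['ee_rot'])
w=cv2.imread('pics/w2.png'); hsv=cv2.cvtColor(w,cv2.COLOR_BGR2HSV)
for r in list(range(218,232,2))+list(range(246,270,2)): print(r,hsv[r,323],end=' ')
h=cv2.inRange(hsv,(0,110,30),(13,255,255))
for r in (290,300,310,320): c=np.flatnonzero(h[r,250:400])+250; print(r,c.min(),c.max())
th=np.linspace(0,2*np.pi,120)
def circ(c,r,z): return np.array([proj('wrist',c+[r*np.cos(a),r*np.sin(a),z],m) for a in th])
def feat(q,show=0):
    c=T+R[:,0]*q[0]+R[:,1]*q[1]; c[2]=T[2]-.011+q[2]-.0425
    b=np.r_[circ(c,.027,0),circ(c,.027,.047)]; l=np.r_[circ(c,.024,.068),circ(c,.024,.05)]
    return np.array([b[:,0].min(),l[:,0].min(),l[:,1].min(),l[:,1].max()])
print(feat([0,0,0]))
E
```

```text
218 [ 16  71 166] 220 [ 16  76 168] 222 [ 16  75 169] 224 [15 37 96] 226 [ 14  38 101] 228 [ 15  39 104] 230 [ 18  36 107] 246 [ 15  29 123] 248 [ 16  29 131] 250 [ 16  24 184] 252 [ 17  25 183] 254 [ 15  25 185] 256 [ 18  24 182] 258 [ 11 135 100] 260 [ 11 139  97] 262 [ 10 146  96] 264 [ 10 143 100] 266 [ 10 136 101] 268 [ 10 141 103] 290 273 372
300 256 394
310 269 377
320 269 377
[213.91754306 242.09454432 271.55122763 372.17673154]
```

```bash
cat > fit.py <<'E'
from h import *
from scipy.optimize import least_squares
th=np.linspace(0,2*np.pi,120)
def fit(meas,m,T,R):
    circ=lambda c,r,z: np.array([proj('wrist',c+[r*np.cos(a),r*np.sin(a),z],m) for a in th])
    def feat(q):
        c=T+R[:,0]*q[0]+R[:,1]*q[1]; c[2]=T[2]-.032+q[2]
        b=np.r_[circ(c,.027,0),circ(c,.027,.047)]; l=np.r_[circ(c,.024,.068),circ(c,.024,.05)]
        return np.array([b[:,0].min(),l[:,0].min(),l[:,1].min(),l[:,1].max()])
    f=least_squares(lambda q:feat(q/1000)-meas,[0,0,0.],diff_step=1e-2,x_scale=5); return f.x,f.fun
E
python3 - <<'E'
from fit import *
s=sense();print(fit([223.5,257.5,268.5,377.5],camera_model('wrist'),np.array(s['tcp_pos']),np.array(s['ee_rot'])))
m=camera_model('wrist')
for z in (.068,.05): print(proj('wrist',np.array([.4725,.2385,.117+z]),m))
w=cv2.imread('pics/w2.png'); cv2.imwrite('pics/w2c.png',cv2.resize(w[200:400,220:420],None,fx=2.9,fy=2.9,interpolation=2))
im=capture('scene'); b,a=im[:,:,::-1],None; cv2.imwrite('pics/s2.png',b)
hs=cv2.inRange(cv2.cvtColor(b,cv2.COLOR_BGR2HSV),(3,120,40),(12,255,255)); 
print([ (np.round(d['location'],1),round(d['p'],2)) for d in find_in('jar_mid_centre','scene')], proj('scene',np.array([.472,.24,.151])))
cv2.imwrite('pics/s2c.png',np.hstack([cv2.resize(b[120:320,100:300],(400,400),interpolation=2),cv2.resize(w[200:400,220:420],(400,400),interpolation=2)]))
E
```

```text
(array([-2.42500764,  0.53421626, -5.70735557]), array([ 0.46543618, -0.36657543, -0.10566339,  0.10570204]))
[np.float64(320.4751180663123), np.float64(318.6717332429386)]
[np.float64(301.5415110676489), np.float64(319.0624721583924)]
[(array([274.1, 264.9]), 0.77), (array([287.4, 185.2]), 0.76), (array([211.4, 213.2]), 0.74)] [np.float64(210.77615020086256), np.float64(214.44724990671193)]
```

View pics/s2c.png

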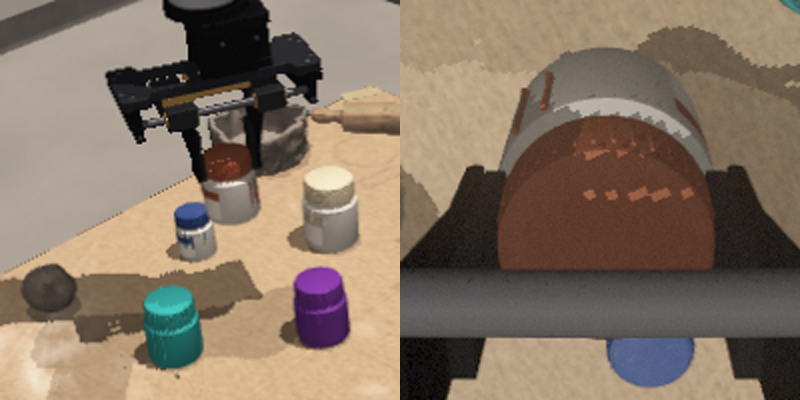

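The picture shows the jar upright and firmly held. I carry it to just beyond the empty seat so the wrist camera can see the seat.

```bash
python3 - <<'E'
from h import *
plan([.642,.042,.16],155.2,40,16)
E
```

```text
[40, 4.0, -8.8, -0.5, 0.0, -0.0, 0.0001], [40, 5.1, -11.2, -0.6, 0.0, -0.0, 0.0001], [40, 6.1, -13.3, -0.7, 0.0, -0.0, 0.0001], [40, 6.8, -15.0, -0.8, 0.0, -0.0, 0.0002], [40, 7.5, -16.4, -0.9, 0.0, -0.0, 0.0002], [40, 8.0, -17.5, -0.9, 0.0, -0.0, 0.0002], [40, 8.3, -18.2, -1.0, 0.0, -0.0, 0.0002], [40, 8.4, -18.5, -1.0, 0.0, -0.0, 0.0002],
[40, 8.4, -18.5, -1.0, 0.0, -0.0, 0.0002], [40, 8.3, -18.2, -1.0, 0.0, -0.0, 0.0002], [40, 7.9, -17.5, -0.9, 0.0, -0.0, 0.0002], [40, 7.5, -16.4, -0.9, 0.0, -0.0, 0.0002], [40, 6.8, -15.1, -0.8, 0.0, -0.0, 0.0002], [40, 6.0, -13.3, -0.7, 0.0, -0.0, 0.0001], [40, 5.1, -11.2, -0.6, 0.0, -0.0, 0.0001], [40, 4.0, -8.8, -0.5, 0.0, -0.0, 0.0001],

t 5.25 from [0.4711 0.2397 0.1473] F [ 0.8 -0.5 -2.5] 0.5330320010771687 29.99947833828628
```

arm_command([
  [40, 4, -9, -1, 0, 0, 0],
  [40, 5, -11, -1, 0, 0, 0],
  [40, 6, -13, -1, 0, 0, 0],
  [40, 7, -15, -1, 0, 0, 0],
  [40, 7, -16, -1, 0, 0, 0],
  [40, 8, -18, -1, 0, 0, 0],
  [40, 8, -18, -1, 0, 0, 0],
  [40, 9, -19, -1, 0, 0, 0],
])

```text
time_s: 6.05
tcp_pos: [0.5581, 0.1394, 0.155]
ee_rot: [[-0.418, -0.909, -0.001], [-0.909, 0.418, -0.001], [0.001, 0.0, -1.0]]
wrist_force: [0.3, 0.5, -3.0]
gripper_width: 0.536
gripper_force: 30.0
```

arm_command([
  [40, 9, -18, -1, 0, 0, 0],
  [40, 8, -18, -1, 0, 0, 0],
  [40, 8, -18, -1, 0, 0, 0],
  [40, 7, -16, -1, 0, 0, 0],
  [40, 7, -15, -1, 0, 0, 0],
  [40, 6, -13, 0, 0, 0, 0],
  [40, 5, -11, 0, 0, 0, 0],
  [40, 4, -9, 0, 0, 0, 0],
])

```text
time_s: 6.85
tcp_pos: [0.6424, 0.0422, 0.1602]
ee_rot: [[-0.417, -0.909, -0.0], [-0.909, 0.417, -0.0], [0.0, 0.0, -1.0]]
wrist_force: [-0.3, 0.2, -2.2]
gripper_width: 0.534
gripper_force: 30.0
```

```bash
python3 - <<'E'
from h import *
s=sense();m=camera_model('wrist'); w=capture('wrist'); cv2.imwrite('pics/w3.png',w[:,:,::-1])
print(s['tcp_pos'],s['wrist_force'],s['gripper_width'],s['gripper_force'])
for n in ['seat_empty','handle','carrier']: print(n,[(np.round(d['location'],1).tolist(),round(d['p'],2)) for d in find_in(n,'wrist')])
print('pred seat',proj('wrist',np.array([.617,-.0125,.032]),m))
E
```

```text
[0.64243999 0.04216751 0.16024735] [-0.34061969  0.23100847 -2.18646849] 0.5344196370884202 29.999762289226055
seat_empty [([94.3, 320.3], 0.95)]
handle [([96.8, 320.4], 0.67)]
carrier []
pred seat [np.float64(152.2464842595262), np.float64(322.40596260837214)]
```

View pics/w3.png

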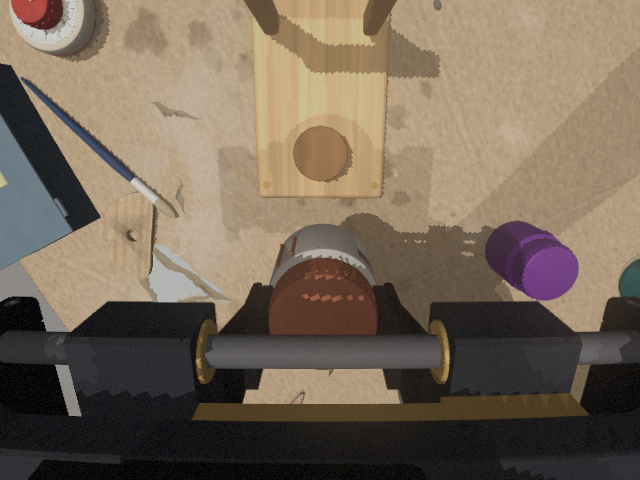

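The seat disc is at (153,320), within 3 px of where my estimate projects, and the board is aligned with the tool. I refine the target and plan the lowering.

```bash
python3 - <<'E'
from h import *
m=camera_model('wrist'); q=ray('wrist',(153,320.5),m); print(atz('wrist',(153,320.5),.032,m), tri([q,ray('top',(212.7,347.9))]))
for c in [(197,261),(196,382)]: print(atz('wrist',c,.01,m))
plan([.6168,-.0120,.16],155.2,40,6)
E
```

```text
[ 0.61785425 -0.01167101  0.032     ] (array([ 0.61765035, -0.01181775,  0.02888968]), [np.float64(0.0004433921939614405), np.float64(0.00044339219396160635)])
[0.68188288 0.00214723 0.01      ]
[0.58486655 0.04567471 0.01      ]
[40, 7.3, -0.0, 0.0, 0.0001, -0.0, 0.0003], [40, 10.6, -0.1, 0.0, 0.0001, -0.0, 0.0005], [40, 12.3, -0.1, 0.1, 0.0001, -0.0, 0.0006], [40, 12.3, -0.1, 0.1, 0.0001, -0.0, 0.0006], [40, 10.6, -0.1, 0.0, 0.0001, -0.0, 0.0005], [40, 7.3, -0.1, 0.0, 0.0001, -0.0, 0.0003], 
t 7.05 from [0.6417 0.0431 0.1603] F [ 0.5 -0.8 -3.3] 0.5325203957186613 29.999536641407758
```

arm_command([
  [40, 7, 0, 0, 0, 0, 0],
  [40, 11, 0, 0, 0, 0, 0],
  [40, 12, 0, 0, 0, 0, 0],
  [40, 12, 0, 0, 0, 0, 0],
  [40, 11, 0, 0, 0, 0, 0],
  [40, 7, 0, 0, 0, 0, 0],
  [40, 0, 0, 10, 0, 0, 0],
  [40, 0, 0, 10, 0, 0, 0],
])

```text
time_s: 7.85
tcp_pos: [0.6169, -0.0117, 0.1398]
ee_rot: [[-0.417, -0.909, 0.001], [-0.909, 0.417, 0.0], [-0.001, -0.0, -1.0]]
wrist_force: [0.1, 0.1, -2.8]
gripper_width: 0.535
gripper_force: 30.0
```

```bash
python3 - <<'E'
from h import *
plan([.6173,-.0120,.072],155.4,40,1)
E
```

```text
[40, 0.2, -0.4, 67.8, -0.0004, 0.0007, -0.0012], 
t 7.85 from [ 0.6169 -0.0117  0.1398] F [ 0.1  0.1 -2.8] 0.5351487544665072 29.999588371720165
```

arm_command([
  [40, 0, 0, 10, 0, 0, 0],
  [40, 0, 0, 12, 0, 0, 0],
  [40, 0, 0, 12, 0, 0, 0],
  [40, 0, 0, 12, 0, 0, 0],
  [40, 0, 0, 10, 0, 0, 0],
  [40, 0, 0, 7, 0, 0, 0],
  [40, 0, 0, 4, 0, 0, 0],
  [40, 0, 0, 1, 0, 0, 0],
])

```text
time_s: 8.65
tcp_pos: [0.6168, -0.0116, 0.072]
ee_rot: [[-0.417, -0.909, -0.0], [-0.909, 0.417, -0.0], [0.0, 0.0, -1.0]]
wrist_force: [-0.5, -0.8, -3.0]
gripper_width: 0.533
gripper_force: 30.0
```

arm_command([
  [40, 0, 0, 1, 0, 0, 0],
  [40, 0, 0, 1, 0, 0, 0],
  [40, 0, 0, 1, 0, 0, 0],
  [40, 0, 0, 1, 0, 0, 0],
  [40, 0, 0, 1, 0, 0, 0],
  [40, 0, 0, 0, 0, 0, 0],
])

```text
time_s: 9.25
tcp_pos: [0.6168, -0.0116, 0.0673]
ee_rot: [[-0.417, -0.909, -0.0], [-0.909, 0.417, -0.0], [0.0, 0.0, -1.0]]
wrist_force: [-0.3, 0.2, -2.7]
gripper_width: 0.536
gripper_force: 30.0
```

arm_command([
  [40, 0, 0, 1, 0, 0, 0],
  [40, 0, 0, 0.5, 0, 0, 0],
  [40, 0, 0, 0.5, 0, 0, 0],
  [40, 0, 0, 0.5, 0, 0, 0],
  [40, 0, 0, 0, 0, 0, 0],
])

```text
time_s: 9.75
tcp_pos: [0.6168, -0.0116, 0.0649]
ee_rot: [[-0.417, -0.909, -0.0], [-0.909, 0.417, 0.0], [0.0, 0.0, -1.0]]
wrist_force: [-0.3, -0.0, -1.8]
gripper_width: 0.532
gripper_force: 30.0
```

arm_command([
  [40, 0, 0, 0.5, 0, 0, 0],
  [40, 0, 0, 0, 0, 0, 0],
])

```text
time_s: 9.95
tcp_pos: [0.6168, -0.0116, 0.0644]
ee_rot: [[-0.417, -0.909, -0.0], [-0.909, 0.417, -0.0], [0.0, 0.0, -1.0]]
wrist_force: [0.0, -0.8, -2.8]
gripper_width: 0.533
gripper_force: 30.0
```

arm_command([
  [40, 0, 0, 0.5, 0, 0, 0],
  [40, 0, 0, 0, 0, 0, 0],
])

```text
time_s: 10.15
tcp_pos: [0.6169, -0.0116, 0.0639]
ee_rot: [[-0.417, -0.909, 0.0], [-0.909, 0.417, 0.0], [-0.0, -0.0, -1.0]]
wrist_force: [0.3, 0.8, -2.4]
gripper_width: 0.533
gripper_force: 30.0
```

arm_command([
  [40, 0, 0, 0.5, 0, 0, 0],
  [40, 0, 0, 0, 0, 0, 0],
])

```text
time_s: 10.35
tcp_pos: [0.617, -0.0116, 0.0639]
ee_rot: [[-0.417, -0.909, 0.0], [-0.909, 0.417, -0.0], [-0.0, -0.0, -1.0]]
wrist_force: [-1.1, -0.7, 0.1]
gripper_width: 0.535
gripper_force: 30.0
```

arm_command([
  [40, 0, 0, 0.5, 0, 0, 0],
  [40, 0, 0, 0, 0, 0, 0],
])

```text
time_s: 10.55
tcp_pos: [0.6171, -0.0116, 0.0638]
ee_rot: [[-0.417, -0.909, 0.001], [-0.909, 0.417, -0.0], [-0.0, -0.001, -1.0]]
wrist_force: [-1.5, 0.6, 4.9]
gripper_width: 0.53
gripper_force: 30.0
```

Contact at z = 0.0638, as expected for a 32 mm seat. I ease off and release slowly.

arm_command([
  [44, 0, 0, -0.5, 0, 0, 0],
  [46, 0, 0, 0, 0, 0, 0],
  [48, 0, 0, 0, 0, 0, 0],
  [50, 0, 0, 0, 0, 0, 0],
  [54, 0, 0, 0, 0, 0, 0],
  [60, 0, 0, 0, 0, 0, 0],
  [70, 0, 0, 0, 0, 0, 0],
  [80, 0, 0, 0, 0, 0, 0],
])

```text
time_s: 11.35
tcp_pos: [0.6169, -0.0116, 0.0633]
ee_rot: [[-0.417, -0.909, -0.0], [-0.909, 0.417, 0.0], [0.0, 0.0, -1.0]]
wrist_force: [-0.7, 0.4, 0.9]
gripper_width: 0.789
gripper_force: 0.0
```

arm_command([
  [87, 0, 0, 0, 0, 0, 0],
  [87, 0, 0, -5, 0, 0, 0],
  [87, 0, 0, -15, 0, 0, 0],
  [87, 0, 0, -25, 0, 0, 0],
  [87, 0, 0, -30, 0, 0, 0],
  [87, 0, 0, -30, 0, 0, 0],
  [87, 0, 0, -30, 0, 0, 0],
  [87, -20, 0, -25, 0, 0, 0],
])

```text
time_s: 12.15
tcp_pos: [0.6249, 0.0053, 0.2263]
ee_rot: [[-0.419, -0.908, 0.002], [-0.908, 0.419, 0.0], [-0.001, -0.002, -1.0]]
wrist_force: [0.2, 0.5, 0.4]
gripper_width: 1.001
gripper_force: 0.0
```

arm_command([
  [87, -40, 0, -5, 0, 0, 0],
  [87, -40, 0, 0, 0, 0, 0],
  [87, -40, 0, 0, 0, 0, 0],
  [87, -30, 0, 0, 0, 0, 0],
  [87, -15, 0, 0, 0, 0, 0],
])

```text
time_s: 12.65
tcp_pos: [0.6945, 0.159, 0.228]
ee_rot: [[-0.415, -0.91, -0.0], [-0.91, 0.415, 0.0], [-0.0, 0.0, -1.0]]
wrist_force: [0.0, 0.3, -0.0]
gripper_width: 1.0
gripper_force: 0.0
```

```bash
python3 - <<'E'
from h import *
s=sense(); print(s['time_s'],s['tcp_pos'],s['wrist_force'])
ims={}
m=camera_model('wrist')
for c in ['scene','top','wrist']: ims[c]=capture(c)[:,:,::-1]; cv2.imwrite(f'pics/{c}4.png',ims[c])
a,b,w=ims['scene'],ims['top'],ims['wrist']
cv2.imwrite('pics/c4.png',np.hstack([cv2.resize(b[170:290,310:450],(400,343),interpolation=2),cv2.resize(w,(400,343),interpolation=2)]))
print([(np.round(d['location'],1).tolist(),round(d['p'],2)) for d in find_in('jar_mid_centre','wrist')])
def seg(im,box,lo,hi):
    r0,r1,c0,c1=box; h=cv2.inRange(cv2.cvtColor(im,cv2.COLOR_BGR2HSV)[r0:r1,c0:c1],lo,hi)
    n,l,s,cc=cv2.connectedComponentsWithStats(h); i=1+np.argmax(s[1:,4]); print(s[i]); return (cc[i][1]+r0,cc[i][0]+c0)
t=seg(b,(195,235,330,370),(3,140,60),(12,255,255)); g=seg(b,(225,260,412,448),(35,60,30),(70,255,255)); print('top lids',t,g,atz('top',t,.1),atz('top',g,.1))
E
```

```text
12.65 [0.69448975 0.15898872 0.22804153] [ 0.00839088  0.30666522 -0.03131161]
[([151.6, 620.2], 0.85), ([108.1, 510.4], 0.78), ([14.9, 322.4], 0.68)]
[ 10   3  21  21 337]
[  8   7  22  22 358]
top lids (np.float64(207.973293768546), np.float64(349.97032640949556)) (np.float64(242.41061452513966), np.float64(430.6005586592179)) [ 0.61582125 -0.01183286  0.1       ] [ 0.53512362 -0.19367009  0.1       ]
```

View pics/c4.png

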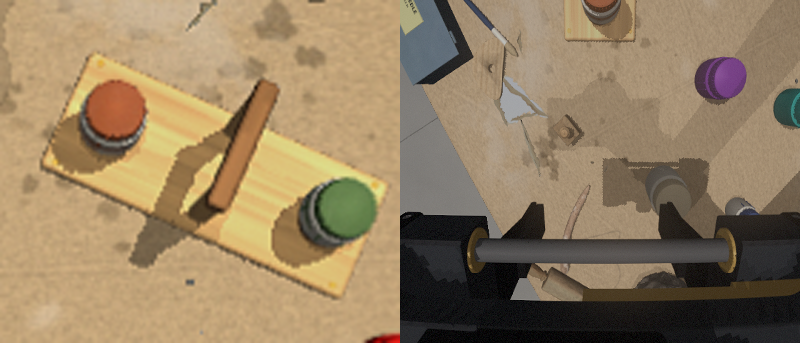

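The rust-lidded jar stands on the seat and the lids are 199 mm apart (200 expected), so it is central. Now I move above the handle, turning 90°.

```bash
python3 - <<'E'
from h import *
plan([.5757,-.1035,.25],65.9,87,16)
E
```

```text
[87, 10.5, -0.0, -0.8, -0.0, -0.0, 0.0576], [87, 13.4, -0.8, -1.0, -0.0, -0.0, 0.0736], [87, 15.8, -2.1, -1.2, -0.0, -0.0, 0.0873], [87, 17.6, -4.0, -1.4, -0.0, -0.0001, 0.0987], [87, 18.7, -6.2, -1.5, -0.0, -0.0001, 0.1079], [87, 19.1, -8.7, -1.6, -0.0, -0.0001, 0.1147], [87, 18.6, -11.3, -1.6, -0.0, -0.0001, 0.1193], [87, 17.5, -13.7, -1.7, -0.0, -0.0001, 0.1216],
[87, 15.7, -15.7, -1.7, -0.0, -0.0001, 0.1216], [87, 13.4, -17.1, -1.6, -0.0, -0.0001, 0.1193], [87, 10.9, -17.9, -1.6, -0.0, -0.0001, 0.1147], [87, 8.2, -17.9, -1.5, -0.0, -0.0001, 0.1079], [87, 5.7, -17.1, -1.4, -0.0, -0.0001, 0.0987], [87, 3.5, -15.5, -1.2, -0.0, -0.0, 0.0873], [87, 1.8, -13.3, -1.0, -0.0, -0.0, 0.0736], [87, 0.7, -10.5, -0.8, -0.0, -0.0, 0.0576],

t 12.85 from [0.6937 0.156  0.2284] F [-0.5 -0.8 -0.6] 0.998774657238165 0.0
```

arm_command([
  [87, 10, 0, -2, 0, 0, 0.058],
  [87, 13, -1, -2, 0, 0, 0.074],
  [87, 16, -2, -2, 0, 0, 0.087],
  [87, 18, -4, -2, 0, 0, 0.099],
  [87, 19, -6, -2, 0, 0, 0.108],
  [87, 19, -9, -2, 0, 0, 0.115],
  [87, 19, -11, -2, 0, 0, 0.119],
  [87, 17, -14, -2, 0, 0, 0.121],
])

```text
time_s: 13.65
tcp_pos: [0.6338, 0.0244, 0.2454]
ee_rot: [[-0.938, -0.346, 0.001], [-0.346, 0.938, 0.0], [-0.001, -0.0, -1.0]]
wrist_force: [-0.7, -0.8, -0.2]
gripper_width: 1.0
gripper_force: 0.0
```

arm_command([
  [87, 16, -16, -2, 0, 0, 0.121],
  [87, 13, -17, -2, 0, 0, 0.119],
  [87, 11, -18, -2, 0, 0, 0.115],
  [87, 8, -18, 0, 0, 0, 0.108],
  [87, 6, -17, 0, 0, 0, 0.099],
  [87, 4, -16, 0, 0, 0, 0.087],
  [87, 2, -13, 0, 0, 0, 0.074],
  [87, 1, -10, 0, 0, 0, 0.058],
])

```text
time_s: 14.45
tcp_pos: [0.5739, -0.1049, 0.2513]
ee_rot: [[-0.91, 0.414, 0.001], [0.414, 0.91, -0.0], [-0.001, 0.0, -1.0]]
wrist_force: [0.6, 0.5, -0.4]
gripper_width: 1.0
gripper_force: 0.0
```

```bash
python3 - <<'E'
from h import *
s=sense();m=camera_model('wrist'); w=capture('wrist')[:,:,::-1].copy(); 
print(s['tcp_pos'],s['wrist_force'])
P=lambda x,y,z:tuple(int(round(v)) for v in proj('wrist',C+x*ex+y*ey+np.array([0,0,z]),m)[::-1])
a=np.radians(65.9); ey=np.array([np.cos(a),np.sin(a),0]); ex=np.array([np.sin(a),-np.cos(a),0]); C=np.array([.5757,-.1035,0])
cv2.imwrite('pics/w5raw.png',w)
for z in (.168,.142):
  q=[P(x,y,z) for x,y in((.053,.009),(.053,-.009),(-.053,-.009),(-.053,.009))]; print(q); cv2.polylines(w,[np.array(q)],True,(0,0,255),1)
cv2.imwrite('pics/w5.png',w); plan([.5757,-.1035,.25],65.9,87,1)
E
```

```text
[ 0.57385953 -0.10486709  0.25130327] [ 0.6382642   0.5379175  -0.42344314]
[(336, 310), (313, 310), (311, 170), (337, 170)]
[(335, 295), (314, 295), (312, 166), (336, 166)]
[87, -1.3, 2.9, 1.4, -0.0002, 0.0004, -0.0078], 
t 14.5 from [ 0.5733 -0.1056  0.2514] F [-1.1 -0.8  0.7] 1.0025568694185445 0.0
```

View pics/w5.png

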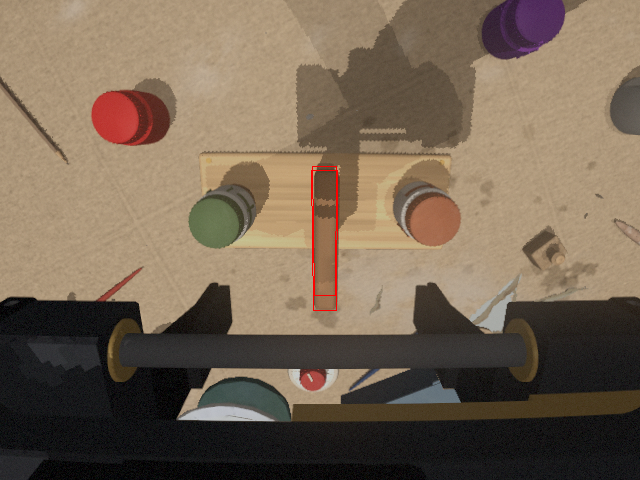

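The projected outline (red) lies on the handle bar at (240,325), so the estimate is good. Both jars stand upright. I descend and close slowly.

arm_command([
  [87, -1, 1, 8, 0, 0, -0.006],
  [87, -0.5, 1.4, 16, 0, 0, 0],
  [87, 0, 0, 20, 0, 0, 0],
  [87, 0, 0, 20, 0, 0, 0],
  [87, 0, 0, 18, 0, 0, 0],
  [87, 0, 0, 14, 0, 0, 0],
  [87, 0, 0, 8, 0, 0, 0],
  [87, 0, 0, 3, 0, 0, 0],
])

```text
time_s: 15.3
tcp_pos: [0.5772, -0.101, 0.1424]
ee_rot: [[-0.915, 0.403, -0.002], [0.403, 0.915, -0.0], [0.002, -0.001, -1.0]]
wrist_force: [-0.3, -0.3, -0.5]
gripper_width: 0.997
gripper_force: 0.0
```

```bash
python3 - <<'E'
from h import *
plan([.5757,-.1035,.144],65.9,60,1)
E
```

```text
[60, 0.4, -2.9, -1.6, -0.0008, -0.0016, 0.0061], 
t 15.3 from [ 0.5772 -0.101   0.1424] F [-0.3 -0.3 -0.5] 0.9965569652857598 0.0
```

arm_command([
  [70, 0, 0, 0, 0, 0, 0],
  [55, 0, 0, 0, 0, 0, 0],
  [50, 0, 0, 0, 0, 0, 0],
  [50, 0, 0, 0, 0, 0, 0],
])

```text
time_s: 15.7
tcp_pos: [0.5781, -0.101, 0.1441]
ee_rot: [[-0.915, 0.403, 0.001], [0.403, 0.915, 0.0], [-0.001, 0.001, -1.0]]
wrist_force: [-0.0, 0.6, -0.3]
gripper_width: 0.722
gripper_force: 0.0
```

```bash
python3 - <<'E'
from h import *
plan([.5757,-.1035,.144],65.9,40,1)
E
```

```text
[40, 1.2, -3.2, 0.1, 0.0006, 0.0011, 0.0055], 
t 15.7 from [ 0.5781 -0.101   0.1441] F [-0.   0.6 -0.3] 0.7221639920763381 0.0
```

arm_command([
  [50, 1, -1.5, 0, 0, 0, 0.003],
  [45, 0, -1.5, 0, 0, 0, 0.003],
  [40, 0, 0, 0, 0, 0, 0],
  [35, 0, 0, 0, 0, 0, 0],
  [32, 0, 0, 0, 0, 0, 0],
  [32, 0, 0, 0, 0, 0, 0],
])

```text
time_s: 16.3
tcp_pos: [0.5757, -0.1034, 0.1434]
ee_rot: [[-0.913, 0.409, 0.0], [0.409, 0.913, 0.0], [-0.0, 0.0, -1.0]]
wrist_force: [0.5, 0.2, 0.3]
gripper_width: 0.376
gripper_force: 0.0
```

```bash
python3 - <<'E'
from h import *
plan([.5757,-.1035,.144],65.9,40,1)
m=camera_model('wrist'); w=capture('wrist')[:,:,::-1]; cv2.imwrite('pics/w6.png',w)
h=cv2.cvtColor(w,cv2.COLOR_BGR2HSV)
for r in (200,230,260,290):
    print(r,[(c,*h[r,c].tolist()) for c in range(268,384,4)])
E
```

```text
[40, -0.0, -0.1, -0.6, 0.0, 0.0, -0.0005], 
t 16.3 from [ 0.5757 -0.1034  0.1434] F [0.5 0.2 0.3] 0.3760222053886694 0.0
200 [(268, 17, 96, 215), (272, 17, 93, 215), (276, 17, 93, 214), (280, 17, 94, 215), (284, 17, 93, 213), (288, 17, 94, 215), (292, 17, 93, 215), (296, 17, 94, 215), (300, 17, 93, 214), (304, 17, 92, 210), (308, 14, 130, 98), (312, 14, 118, 104), (316, 14, 116, 108), (320, 14, 124, 105), (324, 13, 115, 106), (328, 14, 118, 104), (332, 15, 126, 105), (336, 12, 114, 110), (340, 14, 117, 107), (344, 16, 113, 122), (348, 15, 107, 140), (352, 16, 110, 141), (356, 15, 104, 142), (360, 17, 107, 138), (364, 17, 111, 138), (368, 18, 94, 208), (372, 17, 96, 209), (376, 17, 93, 209), (380, 17, 93, 211)]
230 [(268, 17, 95, 213), (272, 18, 92, 214), (276, 17, 92, 213), (280, 17, 93, 214), (284, 18, 92, 214), (288, 17, 93, 214), (292, 17, 94, 215), (296, 18, 95, 214), (300, 17, 93, 216), (304, 16, 118, 125), (308, 14, 121, 110), (312, 13, 114, 116), (316, 13, 118, 119), (320, 14, 114, 119), (324, 15, 125, 120), (328, 14, 124, 119), (332, 14, 118, 119), (336, 14, 123, 118), (340, 
[... 708 characters left out ...]
0, 225), (364, 20, 83, 224), (368, 20, 82, 224), (372, 18, 92, 214), (376, 17, 93, 215), (380, 17, 92, 214)]
290 [(268, 14, 99, 72), (272, 14, 106, 72), (276, 15, 111, 71), (280, 13, 106, 70), (284, 12, 93, 74), (288, 18, 71, 195), (292, 17, 72, 192), (296, 17, 71, 193), (300, 17, 69, 200), (304, 14, 87, 140), (308, 13, 117, 107), (312, 13, 117, 113), (316, 14, 120, 113), (320, 15, 119, 114), (324, 14, 115, 118), (328, 13, 122, 117), (332, 13, 121, 118), (336, 15, 122, 111), (340, 14, 119, 107), (344, 17, 75, 187), (348, 16, 83, 165), (352, 17, 73, 189), (356, 16, 67, 194), (360, 15, 117, 72), (364, 16, 105, 78), (368, 15, 109, 77), (372, 15, 110, 79), (376, 14, 100, 79), (380, 18, 75, 157)]
```

View pics/w6.png

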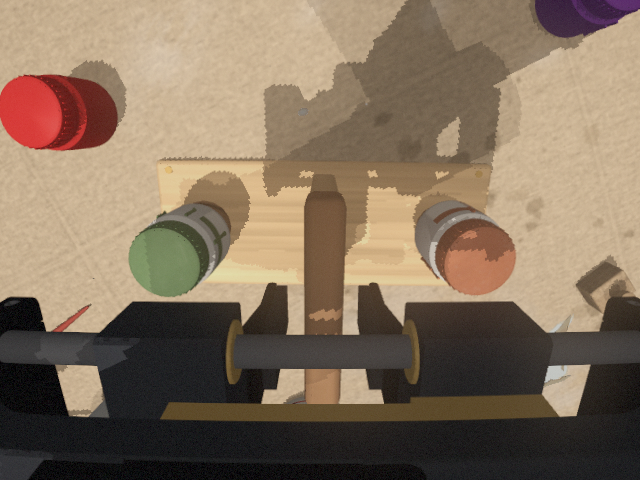

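The bar spans cols 304–342, centred between the fingers at 287 and 359. I close gently, then lift slowly.

arm_command([
  [28, 0, 0, 0, 0, 0, 0],
  [24, 0, 0, 0, 0, 0, 0],
  [21, 0, 0, 0, 0, 0, 0],
  [19, 0, 0, 0, 0, 0, 0],
  [17, 0, 0, 0, 0, 0, 0],
  [12, 0, 0, 0, 0, 0, 0],
  [5, 0, 0, 0, 0, 0, 0],
  [5, 0, 0, 0, 0, 0, 0],
])

```text
time_s: 17.15
tcp_pos: [0.5759, -0.103, 0.1435]
ee_rot: [[-0.913, 0.409, 0.001], [0.409, 0.913, 0.001], [-0.0, 0.001, -1.0]]
wrist_force: [0.5, 3.3, -0.3]
gripper_width: 0.202
gripper_force: 30.0
```

arm_command([
  [5, 0, 0, -0.5, 0, 0, 0],
  [5, 0, 0, -1, 0, 0, 0],
  [5, 0, 0, -1, 0, 0, 0],
  [5, 0, 0, -1, 0, 0, 0],
  [5, 0, 0, -1.5, 0, 0, 0],
  [5, 0, 0, -2, 0, 0, 0],
  [5, 0, 0, -2, 0, 0, 0],
  [5, 0, 0, -1, 0, 0, 0],
])

```text
time_s: 17.95
tcp_pos: [0.5757, -0.1034, 0.1537]
ee_rot: [[-0.913, 0.409, 0.0], [0.409, 0.913, -0.0], [-0.0, 0.0, -1.0]]
wrist_force: [0.1, -0.1, -9.7]
gripper_width: 0.199
gripper_force: 30.0
```

arm_command([
  [5, 0, 0, -2, 0, 0, 0],
  [5, 0, 0, -3, 0, 0, 0],
  [5, 0, 0, -4, 0, 0, 0],
  [5, 0, 0, -5, 0, 0, 0],
  [5, 0, 0, -6, 0, 0, 0],
  [5, 0, 0, -6, 0, 0, 0],
  [5, 0, 0, -6, 0, 0, 0],
  [5, 0, 0, -6, 0, 0, 0],
])

```text
time_s: 18.75
tcp_pos: [0.5757, -0.1034, 0.1921]
ee_rot: [[-0.913, 0.409, 0.0], [0.409, 0.913, 0.0], [-0.0, 0.0, -1.0]]
wrist_force: [-0.1, 0.1, -8.8]
gripper_width: 0.199
gripper_force: 30.0
```

arm_command([
  [5, 0, 0, -6, 0, 0, 0],
  [5, 0, 0, -6, 0, 0, 0],
  [5, 0, 0, -6, 0, 0, 0],
  [5, 0, 0, -6, 0, 0, 0],
  [5, 0, 0, -6, 0, 0, 0],
  [5, 0, 0, -6, 0, 0, 0],
  [5, 0, 0, -6, 0, 0, 0],
  [5, 0, 0, -6, 0, 0, 0],
])

```text
time_s: 19.55
tcp_pos: [0.5756, -0.1034, 0.2399]
ee_rot: [[-0.913, 0.409, -0.0], [0.409, 0.913, 0.0], [0.0, 0.0, -1.0]]
wrist_force: [-0.6, -0.9, -8.0]
gripper_width: 0.2
gripper_force: 30.0
```

arm_command([
  [5, 0, 0, -6, 0, 0, 0],
  [5, 0, 0, -6, 0, 0, 0],
  [5, 0, 0, -6, 0, 0, 0],
  [5, 0, 0, -5, 0, 0, 0],
  [5, 0, 0, -4, 0, 0, 0],
  [5, 0, 0, -2, 0, 0, 0],
  [5, 0, 0, -1, 0, 0, 0],
  [5, 0, 0, 0, 0, 0, 0],
])

```text
time_s: 20.35
tcp_pos: [0.5756, -0.1034, 0.2694]
ee_rot: [[-0.913, 0.409, -0.0], [0.409, 0.913, 0.0], [0.0, -0.0, -1.0]]
wrist_force: [1.0, -0.3, -8.1]
gripper_width: 0.202
gripper_force: 30.0
```

arm_command([
  [5, 0, 0, 0, 0, 0, 0],
  [5, 0, 0, 0, 0, 0, 0],
  [5, 0, 0, 0, 0, 0, 0],
  [5, 0, 0, 0, 0, 0, 0],
  [5, 0, 0, 0, 0, 0, 0],
  [5, 0, 0, 0, 0, 0, 0],
  [5, 0, 0, 0, 0, 0, 0],
  [5, 0, 0, 0, 0, 0, 0],
])

```text
time_s: 21.15
tcp_pos: [0.5757, -0.1034, 0.2695]
ee_rot: [[-0.913, 0.409, 0.0], [0.409, 0.913, -0.0], [-0.0, 0.0, -1.0]]
wrist_force: [-0.2, 0.0, -8.2]
gripper_width: 0.202
gripper_force: 30.0
```

```bash
python3 - <<'E'
from h import *
s=sense(); print(s['time_s'],s['tcp_pos'],s['wrist_force'],s['moment'],np.abs(s['joint_velocities']).max(),s['gripper_force'])
a=capture('scene')[:,:,::-1]; t=capture('top'); w=capture('wrist')[:,:,::-1]; cv2.imwrite('pics/s7.png',a); cv2.imwrite('pics/w7.png',w)
for n in ['carrier','jar_mid_centre','jar_mate_centre']: print(n,[(np.round(d['location'],1).tolist(),round(d['p'],2)) for d in find_in(n,'wrist')])
cv2.imwrite('pics/c7.png',np.hstack([cv2.resize(a[100:380,230:510],(390,390),interpolation=2),cv2.resize(w[100:400,:],(400,390))]))
E
```

```text
21.15 [ 0.57568672 -0.10340486  0.26946439] [-0.1760023   0.02537503 -8.24844087] [ 0.01477224 -0.18957068 -0.00965483] 0.09865347767252464 29.959741830825806
carrier [([213.0, 321.2], 0.86)]
jar_mid_centre [([243.1, 463.5], 0.95), ([27.4, 508.5], 0.9)]
jar_mate_centre [([250.8, 177.7], 0.96), ([117.6, 140.3], 0.77)]
```

View pics/c7.png

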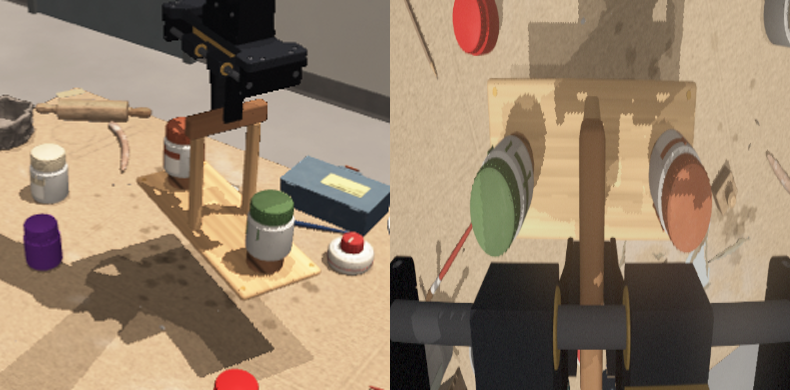

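The carrier hangs level with both jars upright on their seats. The board is about 12.5 cm up (TCP rose 126 mm) and the arm is still, so I hand in.

```bash
python3 -c "
from station import finish_job; print(finish_job())"
```

```text
the job is handed in; nothing more can be done
None
```

The rust-lidded middle jar is on the empty seat, centred to within about 2 mm. The carrier was handed in held still and level, its board about 12.5 cm above the table with both jars standing; robot time was about 21 s of the 58 s limit.

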